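# Draw the culture plate out of the reader and latch it

## Robot

A 6-joint arm with a two-finger parallel gripper is mounted at the origin on the work surface. World frame = base frame: x ahead of the robot, y to its left, z up, the work surface at z = 0. Lengths are in m, angles in rad, forces in N, time in s.
With the tool pointing down it reaches from about 0.35 to 0.775 m from the base axis. Payload 5.5 kg.
Tool frame: the origin (TCP) lies midway between the tips of the shut fingers; the grasp point (between the pads) lies grip_point_offset behind it (grip_point_offset is the distance from the TCP to the grasp point, in m); z points along the fingers, y is the direction in which the jaws open and shut (so a half turn about z gives the same grasp; the last joint's range is limited). The gripper opens to 85 mm and grips with 20 to 120 N. Pads are 22 mm wide; open, the fingers measure 114 mm over their backs; the gripper's body (76 mm by 85 mm) begins 54 mm behind the grasp point. The pads swing forward as they close: fully open they stand 13 mm farther back than shut.
Start: joints at [-1.375, 0.313, 0.046, 1.304, 0, 1.431], TCP at [0.189, -0.543, 0.231] pointing down, gripper open.
Joint ranges: [-2.76, 2.76], [-0.86, 1.69], [-1.03, 1.26], [-2.2, 2.34], [-1.47, 1.5], [-3.14, 3.14]. Speed limits (rad/s): [2.57, 2.57, 3.14, 3.14, 3.14, 3.14].

## Interface

Orientations are given as a unit quaternion [w, x, y, z].
In Python, from workcell import * gives the robot as it stands.
- The arm moves only by the tool send_rows, never from a script. Its argument "series" is one flat list of numbers, 7 for each row, row after row: the shift along the tool's x, y, z in cm, then the turn, a rotation vector about the tool's x, y, z in degrees, then the opening, from 0 (shut) to 1 (fully open). A call has 1 to 10 rows; each row is the pose to reach, as a shift and turn from the pose commanded when the call began, along the tool's axes at that moment; what a row does not reach only later rows make up. A row lasts 1/12 s, in which the tool goes at most 41.7 mm and 7.16 degrees, less where a joint would pass 70% of its speed; a pose out of reach is approached as far as the arm can. A call with a gripper value outside its range is refused whole. The fingers move at their own pace and stop on an object; "newtons" is the grip in N (left out, the last holds). Time passes only in rows, so rows that repeat a pose let the fingers close. It gives the time, the measured TCP pose, the force and the opening at its end, in the units of the state.
- get_state(): the state, without advancing time (a new reading comes with each control period).
- read_camera(name): name is "scene" or "side" or "wrist"; returns the picture (480x640x3 uint8, blue, green, red); there is no depth.
- camera_info(name): a dict with "K" (3x3 intrinsics, pixels), "xyz" and "attitude" of the camera in the world. Camera axes: x right, y down, z forward; pixel columns grow to the right and rows downward; lengths in m; the calibration is good to about 2 mm. A picture is of the moment at which its call begins: read the wrist's pose just before it. camera_info takes no time and is no camera call; for the wrist camera it gives the pose at the moment of the call.
- hand_in(): hands the job in, once; it reports no verdict.
Trained networks look in the newest picture that a camera, given by its name, has taken for a name from the list of things; names that differ only in an ending like _2 or _b are one class to them, and where a whole thing is asked for, a point or a joint stands for the part that bears it (a point fixed in the world has none). Each returns a list of dicts, best first, with "p" (0 to 1); they miss things now and then, are a little off and sometimes report something else, mostly with a low value. They report only what shows in the picture. A call takes as long as a camera call. They do not tell look-alikes from the thing itself.
- silhouettes(camera, label): "pixels" (480x640 bool, what is visible of it) and "box" ([left, top, width, height] in pixels, round what is visible of it).
The state is a dict: "clock": time; "joint_pos": joint angles; "qvel": joint speeds; "tau": joint torques, N m; "tcp_pos": TCP position; "orientation": TCP orientation; "wrist_force": force on the tool from outside, world axes, zero at the start; "ft_torque": the same for the moment, N m; "finger_gap": finger opening in m.
Only numpy, scipy, OpenCV 4.12 (cv2) and the standard library are available. Lean on these libraries where they do the work, as an engineer would, in place of code of your own. Each camera call takes 0.05 s, during which the arm holds its last target. There are 200 camera calls.

## Task

The white well plate is still partly under the reader's hood, and is too wide to be gripped, and nobody has noted how tall it is: feel for its flat top, press down gently with the fingertips and drag it forward along the channel, keeping it flat on the deck, until it is fully home against the front stop. Only then swing the latch all the way round behind it by its upright pin, so that it is locked in. Do not press hard enough to crack the plate (28 N), and leave the other things on the bench where they are.

Things in the scene. Friction and masses are not known exactly. Their poses are not given: they have to be found in the camera images.
- dock: fixed plate dock of a bench reader. Origin on the bench, under the channel's centreline, mid-length; -x is its open front (towards the robot), +x the back. Aluminium deck x -125 to +125 mm, y -85 to +61, top 12 mm above the bench. Channel along x between steel rails (inner faces y = +-45 mm, tops 26 mm above the bench; the -y rail ends at x = 0 to let the latch in)
- hood (a point): fixed to the dock: middle of the front top edge of the white hood over the back of the channel (dock x = +55 mm, 104 mm above the bench). The hood runs from there to x = +125, is 110 mm wide, has a lens on top (to 117 mm), and is open at the front so that plates slide under it
- plate: loose white 24-well plate, flat closed top, 128 mm (x, along the channel) x 86 (y). Its height differs each time, 20 to 44 mm, unmeasured: feel for the top, 32 to 56 mm above the bench. About 0.3 kg. Origin: centre of underside. 2 mm play each side. Starts 55 to 85 mm back from the front stop, rear under the hood. Friction on the deck about 0.25: fingertips pressing with 10 to 18 N carry it along. Cracks above 28 N
- home (a point): fixed to the dock: where the plate's origin lies when the plate is fully home against the front stop (dock x = -53 mm, centreline, 12 mm above the bench); axes as the dock's. The stop is a steel lip across the channel, inner face at dock x = -117 mm, top 24 mm above the bench
- latch (a joint): turn latch (rad), a flat steel bar on an upright pivot beside the channel. 0 = open: bar along the channel, handle to the front (-x). Grows counter-clockwise from above to its end stop 1.571 = locked: 30 mm blade across the channel 2 mm behind a plate that is home, handle pointing outward (-y). Starts at 0 to 0.2, stays where left, needs about 1 N at the handle
- pivot (a point): pivot axis of the latch, fixed to the dock (dock x = +18 mm, y = -60 mm), 15 mm above the bench
- pin_top (a point): top of the latch's handle: an upright round black pin, 12 mm across, 45 mm from the pivot axis, its top 105 mm and its foot 19 mm above the bench; the point is on the pin's axis at its top. It can be pinched from above or pushed
- amber_bottle: bystander: amber glass bottle, 84 mm across, 160 mm tall, standing to the left; origin at the centre of its underside
- dropper: bystander: small amber dropper bottle, 34 mm across, 75 mm tall, standing close beside the dock on its +y side; origin at the centre of its underside
- mortar: bystander: white ceramic mortar, 124 mm across, 65 mm tall, with its pestle leaning out to 93 mm high; origin at the centre of its underside
- tube_rack: bystander: grey rack 60 x 140 mm, 92 mm tall with its five capped tubes; origin at the centre of its underside
- dishes: bystander: stack of three round white dishes, 90 mm across, 44 mm tall; origin at the centre of its underside
- pipette: bystander: white and grey pipette lying flat, 240 mm long, 24 mm high, on the +y side of the dock; origin at the centre of its underside
- tweezers: bystander: steel tweezers lying flat, 120 mm long, 6 mm high, on the bench on the -y side of the dock, clear of the latch; origin at the centre of its underside
There are look-alikes about, which are no part of the job. What is shaped like the plate but orange is not meant.

How it is judged:
On the way, in this order (a step that is already met when the one before it is completed fails the run):
1. the plate is home against the front stop (within 4 mm) while the latch is still open (below 0.6 rad) (x of plate in the frame of home between -0.003 and 0.004 m and value of joint latch below 0.6 rad), for 0.2 s.
2. the latch is swung round behind the plate (beyond 1.45 rad) (value of joint latch above 1.45 rad), for 0.2 s.
At the end, for the whole second after the job is handed in: the plate lies flat and still on the deck within 3 mm of home against the front stop, and the latch stands locked behind it (beyond 1.45 of 1.571 rad), at rest (x of plate in the frame of home between -0.003 and 0.003 m and value of joint latch above 1.45 rad and z of plate in the frame of home below 0.003 m and angle between plate's own z axis and vertical below 0.05 rad and linear speed of plate below 0.01 m/s and velocity of joint latch below 0.05 rad/s); the robot touches nothing.
It fails at once if the fingers press on the plate with more than 28 N (contact force between the fingers and plate above 28 N).
It fails at once if the plate is lifted more than 8 mm or tipped more than 0.12 rad (z of plate in the frame of home above 0.008 m or angle between plate's own z axis and vertical above 0.12 rad).
It fails at once if a bystander is shifted more than 20 mm (distance of any of amber_bottle, dropper, mortar, tube_rack, dishes, pipette, tweezers from where it was at the start of the episode above 0.02 m).
It also fails if it takes over 64 s, if anything falls off the work surface, if the arm or the gripper's body presses on something with over 40 N, if the wrist force passes 120 N, or if a joint passes its speed limit or range.

## Working session

There is one attempt and no reset: what is moved stays moved. The work goes in short steps, Python scripts to look and compute and a tool call to move; the robot and the scene stay as the last step left them, time stands still between calls to the robot, and variables do not carry over. Pictures are saved under pics/ and viewed, about 8 in all and at most 12, crops included, and the job is handed in when it is done.

Besides the shell and the picture viewer there is one more tool, called as a command line: name --argument value ..., lists and objects as JSON in quotes. send_rows: Moves the arm, as the interface text tells. Its arguments: {"type":"object","properties":{"series":{"type":"array"},"newtons":{"type":"number"}},"required":["series"]}

```bash
mkdir -p pics; ls
python3 - <<'E'
from workcell import *
import cv2
print(get_state())
for c in ("scene","side","wrist"):
    print(c,camera_info(c)); cv2.imwrite(f"pics/{c}0.png",read_camera(c))
E
```

```text
pics
{'clock': 0.0, 'joint_pos': array([-1.37459291e+00,  3.14020763e-01,  4.49965812e-02,  1.30360940e+00,
       -3.62301520e-06,  1.43121186e+00]), 'qvel': array([-0.00069556,  0.00063481,  0.0003131 ,  0.00014889, -0.00010087,
        0.00068429]), 'tau': array([ 1.25758594e-03, -4.80627036e+01,  2.98532170e+01,  1.93453190e-02,
       -2.41863745e-05,  1.29872143e-05]), 'tcp_pos': array([ 0.18936862, -0.54238555,  0.23040449]), 'orientation': array([-9.18209204e-04,  9.85938472e-01,  1.67106208e-01, -2.78131967e-05]), 'wrist_force': array([-0.08157887, -0.62300118, -0.62476183]), 'ft_torque': array([ 0.01297297, -0.02826327,  0.08593142]), 'finger_gap': 0.0856985653977596}
scene {'K': array([[463.26975759,   0.        , 316.2920045 ],
       [  0.        , 463.26975759, 234.8913868 ],
       [  0.        ,   0.        ,   1.        ]]), 'xyz': array([ 1.03169321, -0.62308724,  0.91443568]), 'attitude': array([-0.35615415,  0.88469184,  0.27849549, -0.1136434 ])}
side {'K': array([[573.9380888 ,   0.        , 323.36073584],
       [  0.        , 573.9380888 , 242.29413574],
       [  0.        ,   0.        ,   1.        ]]), 'xyz': array([0.2799835 , 0.93634976, 0.95597146]), 'attitude': array([ 0.0616922 , -0.11636557,  0.90315598, -0.40861032])}
wrist {'K': array([[405.08490388,   0.        , 319.43959899],
       [  0.        , 405.08490388, 242.24274638],
       [  0.        ,   0.        ,   1.        ]]), 'xyz': array([ 0.26540173, -0.51567224,  0.37320925]), 'attitude': array([ 0.12909412,  0.80540994, -0.57111704, -0.09205897])}
```

View pics/scene0.png

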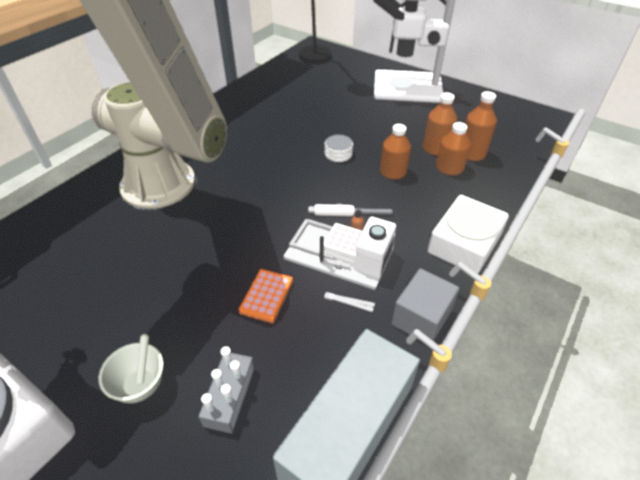

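View pics/side0.png

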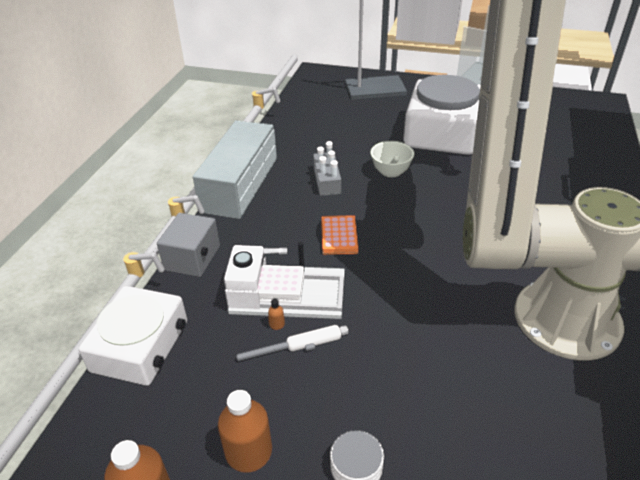

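The dock is at about (340,250) in scene and (285,290) in side. The black pin is at about (322,245) in scene. Next I'll enlarge both views.

Run:
```python
import cv2,numpy as np
a=cv2.imread("pics/scene0.png")[205:295,275:405]; b=cv2.imread("pics/side0.png")[230:330,215:355]
a=cv2.resize(a,None,fx=6,fy=6,interpolation=cv2.INTER_CUBIC); b=cv2.resize(b,None,fx=5.7,fy=5.7,interpolation=cv2.INTER_CUBIC)
cv2.imwrite("pics/a.png",a);cv2.imwrite("pics/b.png",b)
```

```text
(no output)
```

View pics/a.png

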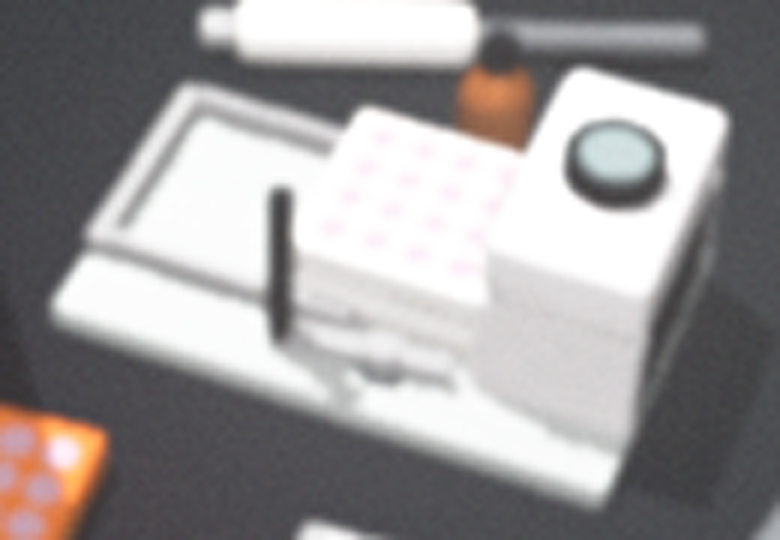

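View pics/b.png

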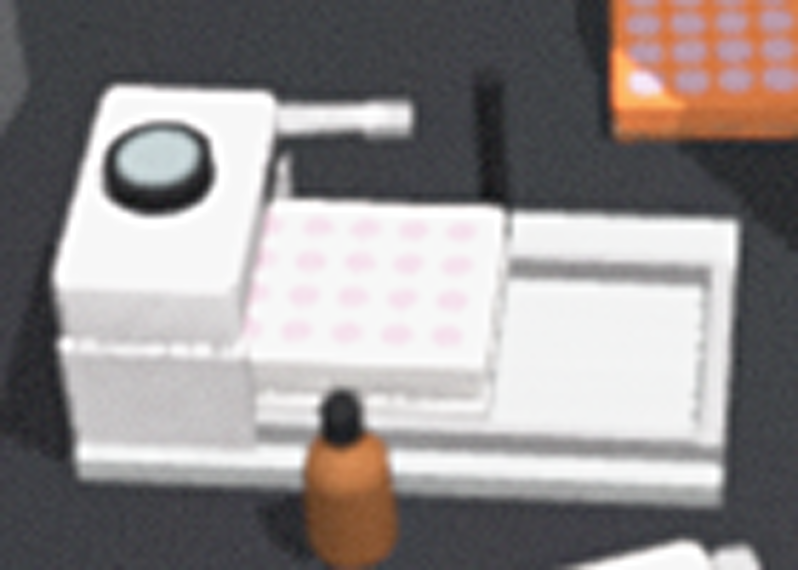

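```bash
cat > h.py <<'E'
import numpy as np
from workcell import *
from scipy.spatial.transform import Rotation as R
from scipy.optimize import least_squares
def rot(q): return R.from_quat(np.roll(q,-1))
def proj(ci,P):
    p=rot(ci["attitude"]).inv().apply(np.atleast_2d(P)-ci["xyz"]); p=p@ci["K"].T
    return p[:,:2]/p[:,2:]
E
cat > fit.py <<'E'
from h import *
S={"scene":(275,205,6),"side":(215,230,5.7)}
obs=[("scene",(-125,-85,12),(54,305)),("scene",(125,-85,12),(610,490)),("scene",(55,-55,104),(490,250)),("scene",(55,55,104),(578,70)),("scene",(125,-55,104),(647,302)),("scene",(125,55,104),(728,112)),
("side",(55,-55,104),(273,94)),("side",(55,55,104),(245,302)),("side",(125,-55,104),(108,88)),("side",(125,55,104),(56,283)),("side",(-125,61,12),(722,470)),("side",(-125,-85,12),(738,220)),
("scene","pin",(281,190)),("side","pin",(487,75)),
("scene","p-",(295,248)),("scene","p+",(365,107)),("side","p-",(505,208)),("side","p+",(492,366))]
CI={c:camera_info(c) for c in S}
def res(v,full=False):
    x,y,yaw,th,px,h=v; T=R.from_euler("z",yaw); r=[]
    for c,P,(u,w) in obs:
        if P=="pin": P=(18-45*np.cos(th),-60-45*np.sin(th),105)
        elif P[0]=="p": P=(px*1000-64,-43 if P=="p-" else 43,12+h*1000)
        W=T.apply(np.array(P)/1000)+[x,y,0]
        ox,oy,s=S[c]
        r.append(proj(CI[c],W)[0]-[(u+.5)/s-.5+ox,(w+.5)/s-.5+oy])
    return np.array(r) if full else np.ravel(r)
s=least_squares(res,[.55,.0,0,.1,.02,.03],loss="soft_l1"); print(s.x.round(4)); print(res(s.x,1).round(1))
x,y,yaw,th,px,h=s.x;T=R.from_euler("z",yaw)
for n,P in dict(home=(-53,0,12),plate=(px*1000,0,12),pin=(18-45*np.cos(th),-60-45*np.sin(th),105),pivot=(18,-60,15)).items(): print(n,(T.apply(np.array(P)/1000)+[x,y,0]).round(4))
E
python3 fit.py
```

```text
[0.6102 0.0843 0.2097 0.0845 0.031  0.0404]
[[-0.2  0.9]
 [-0.6  0. ]
 [-1.3 -2. ]
 [-1.4 -1.4]
 [ 0.7 -2.2]
 [ 0.4 -0.9]
 [ 0.9 -1. ]
 [-1.1 -2.9]
 [-1.  -0.7]
 [-0.8 -0.4]
 [ 0.5  1.7]
 [-0.5 -0.6]
 [ 0.3  0.5]
 [-0.   0.3]
 [-1.2 -1. ]
 [-0.5  0.5]
 [-0.3  0.3]
 [-1.2 -0.1]]
home [0.5584 0.0732 0.012 ]
plate [0.6406 0.0907 0.012 ]
pin [0.5972 0.0163 0.105 ]
pivot [0.6403 0.0293 0.015 ]
```

send_rows --series '[54.4, -46.0, 0, 0, 0, 7.2, 0, 54.4, -46.0, 0, 0, 0, 7.2, 0, 54.4, -46.0, 0, 0, 0, 7.2, 0, 54.4, -46.0, 0, 0, 0, 7.2, 0, 54.4, -46.0, 0, 0, 0, 7.2, 0, 54.4, -46.0, 0, 0, 0, 7.2, 0, 54.4, -46.0, 0, 0, 0, 7.2, 0, 54.4, -46.0, 0, 0, 0, 7.2, 0, 54.4, -46.0, 0, 0, 0, 7.2, 0, 54.4, -46.0, 0, 0, 0, 7.2, 0]'

```text
clock: 0.98
tcp_pos: [0.4016, -0.1821, 0.2313]
orientation: [0.0, 0.995, 0.105, 0.0]
wrist_force: [0.5, -0.5, -0.0]
finger_gap: 0.0
```

send_rows --series '[19.9, -21.7, 0, 0, 0, 0, 0, 19.9, -21.7, 0, 0, 0, 0, 0, 19.9, -21.7, 0, 0, 0, 0, 0, 19.9, -21.7, 0, 0, 0, 0, 0, 19.9, -21.7, 0, 0, 0, 0, 0, 19.9, -21.7, 0, 0, 0, 0, 0, 19.9, -21.7, 0, 0, 0, 0, 0, 19.9, -21.7, 0, 0, 0, 0, 0, 19.9, -21.7, 0, 0, 0, 0, 0, 19.9, -21.7, 0, 0, 0, 0, 0]'

```text
clock: 1.82
tcp_pos: [0.55, 0.0698, 0.2306]
orientation: [0.0, 0.994, 0.105, -0.001]
wrist_force: [-0.1, -0.3, 0.8]
finger_gap: 0.0001
```

Run:
```python
from h import *
import cv2
s=get_state(); print(s["tcp_pos"],s["orientation"],s["wrist_force"])
ci=camera_info("wrist"); np.save("ciw.npy",ci,allow_pickle=True)
im=read_camera("wrist"); cv2.imwrite("pics/w1.png",im)
```

```text
[0.55002666 0.06984437 0.23064469] [ 1.71275407e-04  9.94425298e-01  1.05439928e-01 -8.47682101e-04] [-0.06111495 -0.28394134  0.83245382]
```

View pics/w1.png

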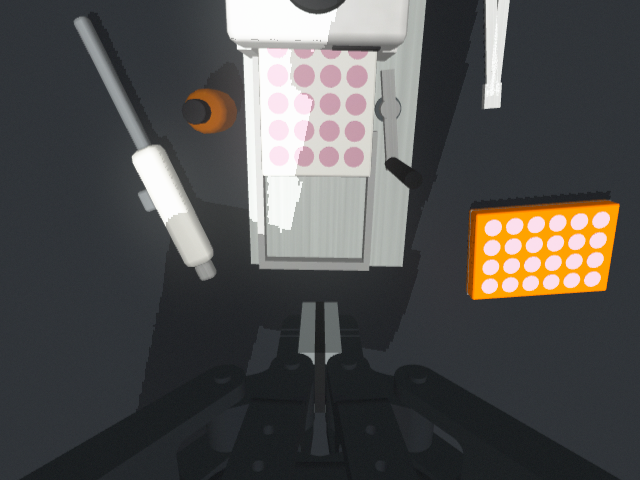

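Wrist view: plate front edge at row 176, cols 261–371. Deck front corners (253,266) and (402,268). Pivot (388,108), pin about (393,163) to (408,180). I'll refit with these.

```bash
cat > fit2.py <<'E'
from h import *
ci=np.load("ciw.npy",allow_pickle=True).item()
obs=[((-125,-85,12),(402,268)),((-125,61,12),(252,267)),((-117,-45,12),(365,258)),((-117,45,12),(265,258)),((18,-60,19),(388,108)),("pin",(410,180)),("foot",(394,163)),("p-",(371,176)),("p+",(261,176))]
def res(v,full=False):
    x,y,yaw,th,px,h=v; T=R.from_euler("z",yaw); r=[]
    for P,uv in obs:
        if P in("pin","foot"): P=(18-45*np.cos(th),-60-45*np.sin(th),105 if P=="pin" else 19)
        elif P[0]=="p": P=(px*1000-64,-43 if P=="p-" else 43,12+h*1000)
        r.append(proj(ci,T.apply(np.array(P)/1000)+[x,y,0])[0]-uv)
    return np.array(r) if full else np.ravel(r)
s=least_squares(res,[.61,.084,.21,.08,.03,.04],loss="soft_l1"); print(s.x.round(4)); print(res(s.x,1).round(1))
x,y,yaw,th,px,h=s.x;T=R.from_euler("z",yaw)
for n,P in dict(home=(-53,0,12),plate=(px*1000,0,12),pin=(18-45*np.cos(th),-60-45*np.sin(th),105),pivot=(18,-60,15),press=(-5,0,12)).items(): print(n,(T.apply(np.array(P)/1000)+[x,y,0]).round(4))
E
python3 fit2.py
```

```text
[0.6102 0.086  0.2092 0.0908 0.032  0.044 ]
[[ 2.5 -1.9]
 [ 0.1 -1.4]
 [-1.9  0.1]
 [ 3.5 -0.1]
 [ 0.   0.9]
 [ 1.3  0.3]
 [-4.2  0.4]
 [-0.6  0.2]
 [-0.5 -0.2]]
home [0.5584 0.075  0.012 ]
plate [0.6415 0.0927 0.012 ]
pin [0.5973 0.0178 0.105 ]
pivot [0.6403 0.0311 0.015 ]
press [0.6053 0.085  0.012 ]
```

send_rows --series '[2.7, -0.1, 3, 0, 0, 0, 0, 5.4, -0.25, 6, 0, 0, 0, 0, 5.4, -0.25, 9, 0, 0, 0, 0, 5.4, -0.25, 12, 0, 0, 0, 0, 5.4, -0.25, 14, 0, 0, 0, 0, 5.4, -0.25, 15, 0, 0, 0, 0, 5.4, -0.25, 15.5, 0, 0, 0, 0, 5.4, -0.25, 15.5, 0, 0, 0, 0, 5.4, -0.25, 15.5, 0, 0, 0, 0, 5.4, -0.25, 15.5, 0, 0, 0, 0]'

```text
clock: 2.7
tcp_pos: [0.6042, 0.083, 0.0783]
orientation: [0.0, 0.995, 0.105, 0.002]
wrist_force: [-0.0, -0.3, 0.1]
finger_gap: 0.0001
```

send_rows --series '[0, 0, 0.2, 0, 0, 0, 0, 0, 0, 0.4, 0, 0, 0, 0, 0, 0, 0.6, 0, 0, 0, 0, 0, 0, 0.8, 0, 0, 0, 0, 0, 0, 1.0, 0, 0, 0, 0, 0, 0, 1.2, 0, 0, 0, 0, 0, 0, 1.3, 0, 0, 0, 0, 0, 0, 1.4, 0, 0, 0, 0, 0, 0, 1.4, 0, 0, 0, 0, 0, 0, 1.4, 0, 0, 0, 0]'

```text
clock: 3.53
tcp_pos: [0.6028, 0.0833, 0.0622]
orientation: [0.0, 0.994, 0.105, -0.0]
wrist_force: [-0.4, -0.2, -0.0]
finger_gap: -0.0001
```

Step down in 0.5 mm rows, watching the force.

send_rows --series '[0, 0, 0.1, 0, 0, 0, 0, 0, 0, 0.2, 0, 0, 0, 0, 0, 0, 0.3, 0, 0, 0, 0, 0, 0, 0.4, 0, 0, 0, 0, 0, 0, 0.5, 0, 0, 0, 0, 0, 0, 0.5, 0, 0, 0, 0, 0, 0, 0.5, 0, 0, 0, 0]'

```text
clock: 4.12
tcp_pos: [0.6028, 0.0834, 0.0572]
orientation: [0.0, 0.994, 0.105, -0.0]
wrist_force: [-0.6, -0.8, -0.6]
finger_gap: -0.0006
```

send_rows --series '[0, 0, 0.05, 0, 0, 0, 0, 0, 0, 0.1, 0, 0, 0, 0, 0, 0, 0.15, 0, 0, 0, 0, 0, 0, 0.15, 0, 0, 0, 0]'

```text
clock: 4.45
tcp_pos: [0.6028, 0.0834, 0.0556]
orientation: [0.0, 0.994, 0.105, -0.0]
wrist_force: [-0.2, 0.4, 0.4]
finger_gap: -0.0003
```

send_rows --series '[0, 0, 0.05, 0, 0, 0, 0, 0, 0, 0.1, 0, 0, 0, 0, 0, 0, 0.1, 0, 0, 0, 0]'

```text
clock: 4.7
tcp_pos: [0.6028, 0.0833, 0.0547]
orientation: [0.0, 0.994, 0.105, -0.0]
wrist_force: [0.1, 0.2, -0.5]
finger_gap: -0.0
```

send_rows --series '[0, 0, 0.05, 0, 0, 0, 0, 0, 0, 0.1, 0, 0, 0, 0, 0, 0, 0.1, 0, 0, 0, 0]'

```text
clock: 4.95
tcp_pos: [0.603, 0.0834, 0.054]
orientation: [0.0, 0.994, 0.105, 0.0]
wrist_force: [-0.8, -0.5, 2.1]
finger_gap: -0.0004
```

send_rows --series '[0, 0, 0.05, 0, 0, 0, 0, 0, 0, 0.1, 0, 0, 0, 0, 0, 0, 0.1, 0, 0, 0, 0]'

```text
clock: 5.2
tcp_pos: [0.6033, 0.0834, 0.054]
orientation: [0.0, 0.994, 0.105, 0.001]
wrist_force: [-2.4, 0.2, 7.2]
finger_gap: 0.0001
```

Contact is at z ≈ 0.054, so the plate is about 42 mm high. Stiffness is about 5 N/mm.

send_rows --series '[0, 0, 0.05, 0, 0, 0, 0, 0, 0, 0.1, 0, 0, 0, 0, 0, 0, 0.13, 0, 0, 0, 0, 0, 0, 0.13, 0, 0, 0, 0]'

```text
clock: 5.53
tcp_pos: [0.604, 0.0834, 0.0539]
orientation: [0.0, 0.994, 0.105, 0.002]
wrist_force: [-2.6, -0.3, 12.2]
finger_gap: -0.0003
```

send_rows --series '[-0.1, 0, 0.02, 0, 0, 0, 0, -0.3, 0, 0.03, 0, 0, 0, 0, -0.5, 0, 0.03, 0, 0, 0, 0, -0.8, 0, 0.03, 0, 0, 0, 0, -1.1, 0, 0.03, 0, 0, 0, 0, -1.4, 0, 0.03, 0, 0, 0, 0, -1.7, 0, 0.03, 0, 0, 0, 0, -2.0, 0, 0.03, 0, 0, 0, 0, -2.0, 0, 0.03, 0, 0, 0, 0]'

```text
clock: 6.28
tcp_pos: [0.5862, 0.0792, 0.0539]
orientation: [0.0, 0.994, 0.105, 0.003]
wrist_force: [0.5, -0.4, 10.7]
finger_gap: -0.0005
```

Run:
```python
from h import *
import cv2
s=get_state(); print(s["tcp_pos"],s["wrist_force"])
ci=camera_info("wrist"); np.save("ciw2.npy",ci,allow_pickle=True)
im=read_camera("wrist"); cv2.imwrite("pics/w2.png",im)
```

```text
[0.58622967 0.07919658 0.05390719] [ 0.48967036 -0.4063452  10.69043839]
```

View pics/w2.png

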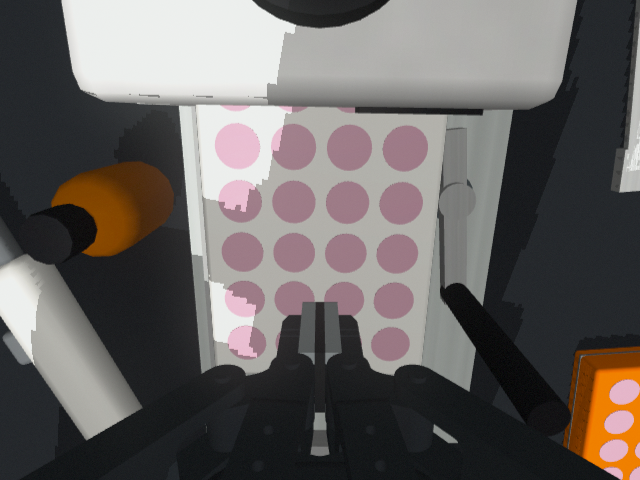

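Sixth row of wells is now showing at (295,105), so the plate is moving with the fingers. I'll keep dragging.

send_rows --series '[-0.2, 0, 0.02, 0, 0, 0, 0, -0.6, 0, 0.03, 0, 0, 0, 0, -1.0, 0, 0.03, 0, 0, 0, 0, -1.5, 0, 0.03, 0, 0, 0, 0, -2.0, 0, 0.03, 0, 0, 0, 0, -2.5, 0, 0.03, 0, 0, 0, 0, -3.0, 0, 0.03, 0, 0, 0, 0, -3.4, 0, 0.03, 0, 0, 0, 0, -3.7, 0, 0.03, 0, 0, 0, 0, -3.7, 0, 0.03, 0, 0, 0, 0]'

```text
clock: 7.17
tcp_pos: [0.5504, 0.0717, 0.0539]
orientation: [0.0, 0.994, 0.105, 0.004]
wrist_force: [0.9, 0.8, 12.7]
finger_gap: 0.0
```

send_rows --series '[-0.2, 0, 0.0, 0, 0, 0, 0, -0.5, 0, 0.0, 0, 0, 0, 0, -0.8, 0, 0.0, 0, 0, 0, 0, -1.1, 0, 0.0, 0, 0, 0, 0, -1.4, 0, 0.0, 0, 0, 0, 0, -1.7, 0, 0.0, 0, 0, 0, 0, -1.9, 0, 0.0, 0, 0, 0, 0, -1.9, 0, 0.0, 0, 0, 0, 0]'

```text
clock: 7.83
tcp_pos: [0.5323, 0.0681, 0.0539]
orientation: [-0.0, 0.994, 0.105, 0.004]
wrist_force: [1.1, 1.8, 12.6]
finger_gap: 0.0001
```

send_rows --series '[-0.2, 0, 0, 0, 0, 0, 0, -0.4, 0, 0, 0, 0, 0, 0, -0.6, 0, 0, 0, 0, 0, 0, -0.8, 0, 0, 0, 0, 0, 0, -0.9, 0, 0, 0, 0, 0, 0, -1.0, 0, 0, 0, 0, 0, 0, -1.0, 0, 0, 0, 0, 0, 0]'

```text
clock: 8.42
tcp_pos: [0.5229, 0.0663, 0.0539]
orientation: [-0.0, 0.994, 0.105, 0.005]
wrist_force: [2.1, 2.6, 12.2]
finger_gap: -0.0004
```

send_rows --series '[-0.1, 0, 0, 0, 0, 0, 0, -0.2, 0, 0, 0, 0, 0, 0, -0.3, 0, 0, 0, 0, 0, 0, -0.3, 0, 0, 0, 0, 0, 0]'

```text
clock: 8.75
tcp_pos: [0.5204, 0.0654, 0.0539]
orientation: [-0.0, 0.994, 0.105, 0.005]
wrist_force: [2.8, 1.0, 11.3]
finger_gap: 0.0001
```

Run:
```python
from h import *
import cv2
s=get_state(); print(s["tcp_pos"],s["wrist_force"])
ci=camera_info("wrist"); np.save("ciw2.npy",ci,allow_pickle=True)
for c in("scene","side","wrist"): cv2.imwrite(f"pics/{c}3.png",read_camera(c))
b=cv2.imread("pics/side3.png")[230:330,215:355]
cv2.imwrite("pics/b3.png",cv2.resize(b,None,fx=5.7,fy=5.7,interpolation=cv2.INTER_CUBIC))
```

```text
[0.52039907 0.06535413 0.05388032] [ 2.81842434  0.97639471 11.3255319 ]
```

View pics/b3.png

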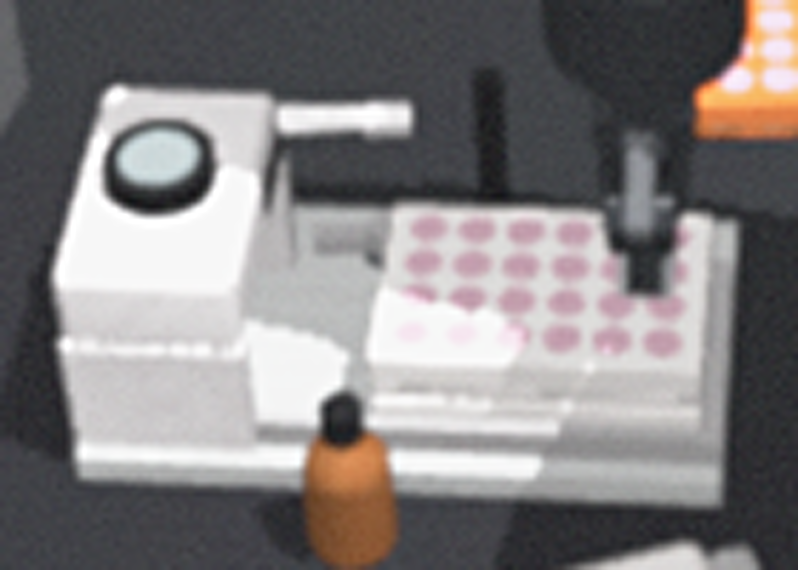

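send_rows --series '[-0.1, 0, 0, 0, 0, 0, 0, -0.2, 0, 0, 0, 0, 0, 0, -0.3, 0, 0, 0, 0, 0, 0, -0.3, 0, 0, 0, 0, 0, 0]'

```text
clock: 9.23
tcp_pos: [0.5177, 0.0644, 0.0539]
orientation: [0.0, 0.994, 0.105, 0.005]
wrist_force: [4.4, 1.4, 11.9]
finger_gap: 0.0002
```

send_rows --series '[-0.1, 0, 0, 0, 0, 0, 0, -0.2, 0, 0, 0, 0, 0, 0, -0.3, 0, 0, 0, 0, 0, 0, -0.3, 0, 0, 0, 0, 0, 0]'

```text
clock: 9.57
tcp_pos: [0.5148, 0.0636, 0.0539]
orientation: [0.0, 0.994, 0.105, 0.005]
wrist_force: [3.7, 1.4, 10.6]
finger_gap: 0.0001
```

```bash
cat > meas.py <<'E'
import sys
from h import *
import cv2
n=sys.argv[1]
b=read_camera("side"); cv2.imwrite(f"pics/side{n}.png",b)
# shift of plate's well pattern/front strip between pictures is checked by the fit of plate corners
a=cv2.imread("pics/side3.png"); 
t=a[262:295,284:325]; r=cv2.matchTemplate(b[255:302,274:335],t,cv2.TM_CCOEFF_NORMED); print(r.max(),cv2.minMaxLoc(r)[3])
c=camera_info("side")
T=R.from_euler("z",.2095)
for px in (-.053,-.049,-.045):
  for y in (-43,43): 
    W=T.apply([px-.064,y/1000,.054])+[.6102,.085,0]; W2=T.apply([px+.064,y/1000,.054])+[.6102,.085,0]
    print(px,((proj(c,np.array([W,W2]))-[215,230]+.5)*5.7-.5).round(0).tolist())
cv2.imwrite(f"pics/b{n}.png",cv2.resize(b[230:330,215:355],None,fx=5.7,fy=5.7,interpolation=cv2.INTER_CUBIC))
E
python3 meas.py 4
```

```text
0.9663869 (11, 7)
-0.053 [[713.0, 214.0], [393.0, 206.0]]
-0.053 [[705.0, 370.0], [369.0, 361.0]]
-0.049 [[703.0, 213.0], [383.0, 205.0]]
-0.049 [[695.0, 370.0], [359.0, 361.0]]
-0.045 [[693.0, 213.0], [374.0, 205.0]]
-0.045 [[684.0, 370.0], [349.0, 360.0]]
```

View pics/b4.png

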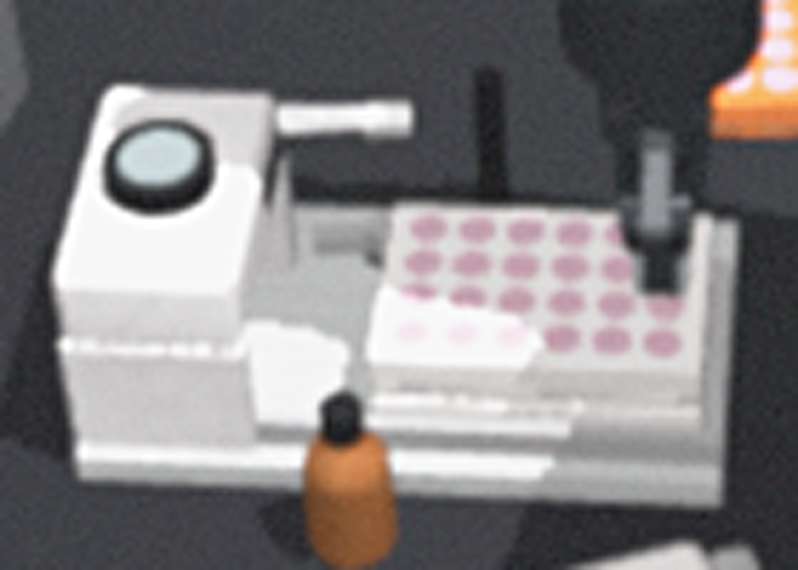

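The fingers slid 6 mm while the plate stayed put. Its corners at (713,215), (703,369) and (393,205) match the prediction for home, so the plate is home. Next I lift straight off.

send_rows --series '[0, 0, -0.3, 0, 0, 0, 0, 0, 0, -1, 0, 0, 0, 0, 0, 0, -3, 0, 0, 0, 0, 0, 0, -6, 0, 0, 0, 0, 0, 0, -9, 0, 0, 0, 0, 0, 0, -12, 0, 0, 0, 1, 0, 0, -15, 0, 0, 0, 1, 0, 0, -15, 0, 0, 0, 1, 0, 0, -15, 0, 0, 0, 1, 0, 0, -15, 0, 0, 0, 1]'

```text
clock: 10.45
tcp_pos: [0.5093, 0.0636, 0.2003]
orientation: [-0.0, 0.994, 0.105, -0.001]
wrist_force: [-0.7, -0.5, 0.6]
finger_gap: 0.0605
```

Run:
```python
from h import *
import cv2
try: print(grip_point_offset)
except Exception as e: print(e)
s=get_state(); print(s["tcp_pos"],s["orientation"],s["wrist_force"],s["finger_gap"])
ci=camera_info("wrist"); np.save("ciw5.npy",ci,allow_pickle=True)
im=read_camera("wrist"); 
T=R.from_euler("z",.2095)
for th in (.05,.09,.13):
  P=np.array([[18-45*np.cos(th),-60-45*np.sin(th),z] for z in(105,19)]+[[11,-43,54],[11,43,54],[-117,43,54]])/1000
  uv=proj(ci,T.apply(P)+[.6102,.085,0]); print(th,uv.round(0).tolist())
  if th==.09:
    for u in uv: cv2.circle(im,tuple(int(v) for v in u.round()),3,(0,255,0),1)
cv2.imwrite("pics/w5.png",im)
```

```text
0.0187
[0.50929808 0.06357283 0.20030531] [-2.05280654e-05  9.94484919e-01  1.04878083e-01 -5.77737549e-04] [-0.68301503 -0.50872463  0.61495515] 0.06051234860385874
0.05 [[431.0, 117.0], [401.0, 115.0], [386.0, 54.0], [254.0, 54.0], [262.0, 241.0]]
0.09 [[434.0, 117.0], [404.0, 114.0], [386.0, 54.0], [254.0, 54.0], [262.0, 241.0]]
0.13 [[437.0, 116.0], [406.0, 114.0], [386.0, 54.0], [254.0, 54.0], [262.0, 241.0]]
```

View pics/w5.png

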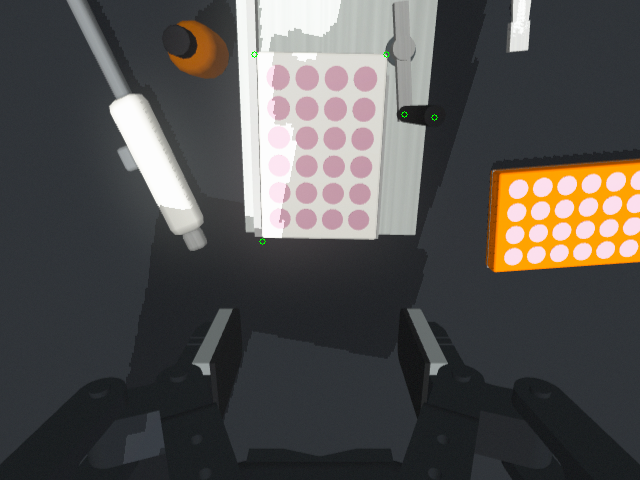

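Prediction and picture agree: pin top (434,117), plate at home. Now over the pin and down.

send_rows --series '[3.8, 3.2, 0, 0, 0, 0, 1, 7.6, 6.4, 0, 0, 0, 0, 1, 7.6, 6.4, 0, 0, 0, 0, 1, 7.6, 6.4, 1, 0, 0, 0, 1, 7.6, 6.4, 4, 0, 0, 0, 1, 7.6, 6.4, 8, 0, 0, 0, 1, 7.6, 6.4, 11, 0, 0, 0, 1, 7.6, 6.4, 12.5, 0, 0, 0, 1, 7.6, 6.4, 12.7, 0, 0, 0, 1, 7.6, 6.4, 12.7, 0, 0, 0, 1]'

```text
clock: 11.33
tcp_pos: [0.5948, 0.0175, 0.0714]
orientation: [-0.001, 0.994, 0.105, -0.003]
wrist_force: [0.3, 1.0, -0.2]
finger_gap: 0.0857
```

send_rows --series '[0, 0, 0, 0, 0, 0, 0, 0, 0, 0, 0, 0, 0, 0, 0, 0, 0, 0, 0, 0, 0, 0, 0, 0, 0, 0, 0, 0, 0, 0, 0, 0, 0, 0, 0, 0, 0, 0, 0, 0, 0, 0, 0, 0, 0, 0, 0, 0, 0]' --newtons 20

```text
clock: 11.92
tcp_pos: [0.598, 0.0167, 0.0745]
orientation: [0.0, 0.994, 0.105, 0.0]
wrist_force: [-0.8, -0.1, 3.2]
finger_gap: 0.0114
```

Pinched: the gap of 11.4 mm agrees with the 12 mm pin. Now the first part of the arc.

send_rows --series '[0.03, 0.3, 0, 0, 0, 0, 0, 0.18, 0.92, 0, 0, 0, 0, 0, 0.33, 1.35, 0, 0, 0, 0, 0, 0.53, 1.75, 0, 0, 0, 0, 0, 0.77, 2.12, 0, 0, 0, 0, 0, 1.04, 2.49, 0, 0, 0, 0, 0, 1.35, 2.82, 0, 0, 0, 0, 0, 1.68, 3.12, 0, 0, 0, 0, 0, 1.68, 3.12, 0, 0, 0, 0, 0]'

```text
clock: 12.67
tcp_pos: [0.6212, -0.0102, 0.074]
orientation: [-0.0, 0.994, 0.105, 0.0]
wrist_force: [-1.7, 4.0, 5.0]
finger_gap: 0.0107
```

send_rows --series '[0.36, 0.26, 0, 0, 0, 0, 0, 0.76, 0.49, 0, 0, 0, 0, 0, 1.18, 0.67, 0, 0, 0, 0, 0, 1.6, 0.81, 0, 0, 0, 0, 0, 2.0, 0.89, 0, 0, 0, 0, 0, 2.26, 0.94, 0, 0, 0, 0, 0, 2.6, 0.97, 0, 0, 0, 0, 0, 2.8, 0.98, 0, 0, 0, 0, 0, 2.95, 0.98, 0, 0, 0, 0, 0, 2.95, 0.98, 0, 0, 0, 0, 0]'

```text
clock: 13.5
tcp_pos: [0.6511, -0.0133, 0.0738]
orientation: [-0.0, 0.994, 0.105, -0.001]
wrist_force: [-3.4, 2.9, 4.3]
finger_gap: 0.0112
```

send_rows --series '[0.1, 0, 0, 0, 0, 0, 0, 0.2, 0, 0, 0, 0, 0, 0, 0.3, 0, 0, 0, 0, 0, 0, 0.3, 0, 0, 0, 0, 0, 0]'

```text
clock: 13.83
tcp_pos: [0.6518, -0.0132, 0.0737]
orientation: [0.0, 0.995, 0.105, -0.003]
wrist_force: [-8.9, 2.1, 8.8]
finger_gap: 0.0112
```

Run:
```python
from h import *
import cv2
s=get_state(); print(s["tcp_pos"],s["wrist_force"])
im=read_camera("wrist"); cv2.imwrite("pics/w6.png",im)
```

```text
[ 0.65175971 -0.01321548  0.07372677] [-8.86643896  2.09852435  8.79953258]
```

The end stop is resisting (-9 N for 0.7 mm of travel). Open and lift.

send_rows --series '[0, 0, 0, 0, 0, 0, 0.5, 0, 0, 0, 0, 0, 0, 0.5, 0, 0, 0, 0, 0, 0, 0.5, 0, 0, 0, 0, 0, 0, 0.5, 0, 0, -2, 0, 0, 0, 0.5, 0, 0, -5, 0, 0, 0, 0.5, 0, 0, -9, 0, 0, 0, 0.5, 0, 0, -12, 0, 0, 0, 0.5, 0, 0, -15, 0, 0, 0, 0.5, 0, 0, -15, 0, 0, 0, 0.5]'

```text
clock: 14.72
tcp_pos: [0.6577, -0.0136, 0.2314]
orientation: [0.002, 0.994, 0.105, 0.006]
wrist_force: [0.3, 0.2, 0.1]
finger_gap: 0.043
```

send_rows --series '[-4, 0, 0, 0, 0, 0, 0.5, -8, 0, 0, 0, 0, 0, 0.5, -12, 0, 0, 0, 0, 0, 0.5, -16, 0, 0, 0, 0, 0, 0.5, -16, 0, 0, 0, 0, 0, 0.5, -16, 0, 0, 0, 0, 0, 0.5]'

```text
clock: 15.22
tcp_pos: [0.496, -0.0466, 0.2239]
orientation: [0.0, 0.995, 0.104, -0.0]
wrist_force: [0.5, -0.8, 0.6]
finger_gap: 0.0425
```

Run:
```python
from h import *
import cv2
s=get_state(); print(s["clock"],s["tcp_pos"],s["orientation"],s["wrist_force"],s["finger_gap"])
ci=camera_info("wrist")
im=read_camera("wrist"); 
T=R.from_euler("z",.2095)
for th in (1.45,1.571):
  P=np.array([[18-45*np.cos(th),-60-45*np.sin(th),z] for z in(105,19)]+[[11,-43,54],[11,43,54],[-117,43,54],[-117,-43,54]])/1000
  uv=proj(ci,T.apply(P)+[.6102,.085,0]); print(th,uv.round(0).tolist())
for u in uv: cv2.circle(im,tuple(int(v) for v in u.round()),3,(0,255,0),1)
cv2.imwrite("pics/w7.png",im)
```

```text
15.2167 [ 0.4959764  -0.04659599  0.22385982] [ 9.34701701e-05  9.94564065e-01  1.04126314e-01 -1.50036890e-04] [ 0.4965513  -0.75314473  0.59589099] 0.04251249885540298
1.45 [[319.0, -26.0], [319.0, 10.0], [228.0, 1.0], [102.0, 1.0], [129.0, 188.0], [240.0, 188.0]]
1.571 [[320.0, -37.0], [320.0, 2.0], [228.0, 1.0], [102.0, 1.0], [129.0, 188.0], [240.0, 188.0]]
```

View pics/w7.png

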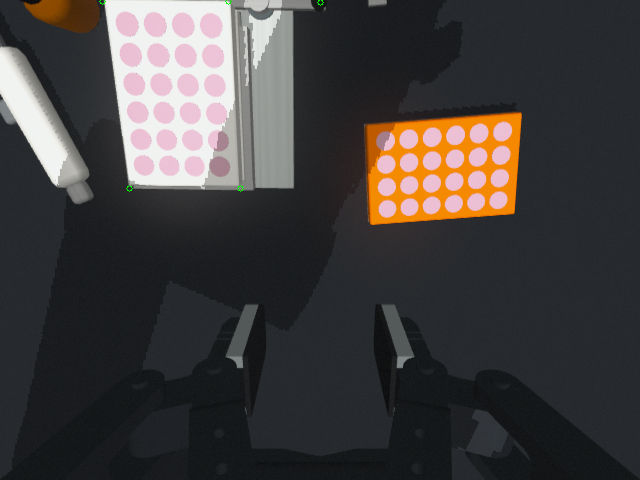

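The plate corners fall on the home prediction (229,2), (240,188), (129,188). The latch is at the picture edge, so one close check from the fixed cameras.

Run:
```python
from h import *
import cv2
T=R.from_euler("z",.2095); out=[]
for c,(x,y) in dict(scene=(275,205),side=(215,230)).items():
    im=cv2.resize(read_camera(c)[y:y+90,x:x+135],None,fx=5.8,fy=5.8,interpolation=cv2.INTER_CUBIC)[:, :]
    for th,col in((1.45,(0,0,255)),(1.571,(0,255,0))):
        P=np.array([18-45*np.cos(th),-60-45*np.sin(th),105])/1000
        u=((proj(camera_info(c),T.apply(P)+[.6102,.085,0])[0]-[x,y]+.5)*5.8).round(); cv2.circle(im,(int(u[0]),int(u[1])),4,col,1)
    out.append(im[60:360] if c=="scene" else im[:290])
cv2.imwrite("pics/f.png",np.vstack(out))
```

```text
(no output)
```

View pics/f.png

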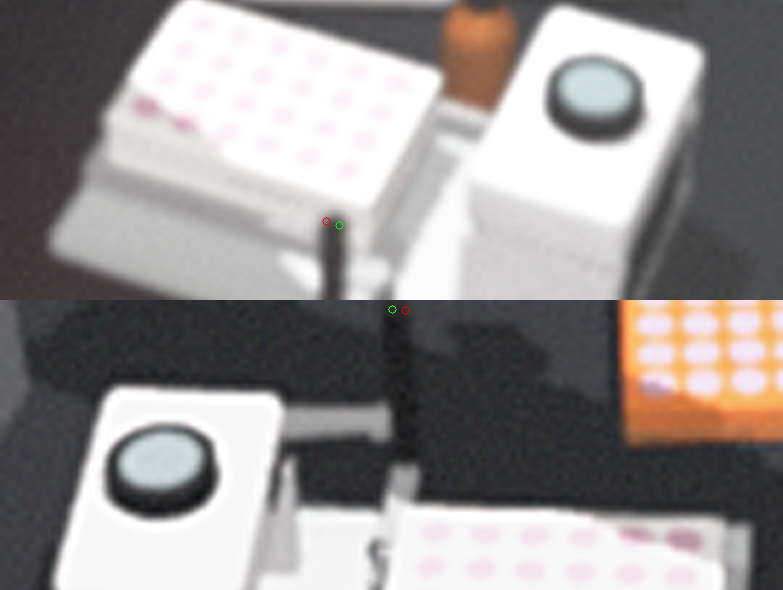

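The pin lies between the two marks, nearer the locked one. I'll get a number for it by comparing the pin columns before and after.

Run:
```python
from h import *
import cv2
T=R.from_euler("z",.2095)
def ax(c,th,z): return proj(camera_info(c),T.apply(np.array([18-45*np.cos(th),-60-45*np.sin(th),z])/1000)+[.6102,.085,0])[0]
cv2.imwrite("pics/sc8.png",read_camera("scene"))
for f,ths in(("scene0",(.05,.09,.13)),("sc8",(1.4,1.45,1.5,1.571))):
    g=255.-cv2.cvtColor(cv2.imread(f"pics/{f}.png"),cv2.COLOR_BGR2GRAY)
    for z in (85,75,65,55):
        r=int(round(ax("scene",ths[1],z)[1])); c0=int(ax("scene",ths[-2],z)[0]); w=g[r,c0-6:c0+7]; w=np.clip(w-150,0,None)
        print(f,z,"obs",round((w*np.arange(c0-6,c0+7)).sum()/w.sum(),2),[round(ax("scene",t,z)[0],2) for t in ths], w.astype(int))
```

```text
scene0 85 obs 321.32 [np.float64(322.06), np.float64(321.83), np.float64(321.62)] [ 0  0  0  0  0  0 34 16  0  0  0  0  0]
scene0 75 obs 321.38 [np.float64(322.03), np.float64(321.8), np.float64(321.6)] [ 0  0  0  0  0  0 34 21  0  0  0  0  0]
scene0 65 obs 321.41 [np.float64(322.01), np.float64(321.78), np.float64(321.57)] [ 0  0  0  0  0  0 33 23  0  0  0  0  0]
scene0 55 obs 321.37 [np.float64(321.98), np.float64(321.75), np.float64(321.55)] [ 0  0  0  0  0  0 34 20  0  0  0  0  0]
sc8 85 obs 331.93 [np.float64(329.8), np.float64(330.62), np.float64(331.46), np.float64(332.7)] [ 0  0  0  0  0  0 33 40 26  0  0  0  0]
sc8 75 obs 331.89 [np.float64(329.72), np.float64(330.53), np.float64(331.37), np.float64(332.6)] [ 0  0  0  0  0  0 27 38 18  0  0  0  0]
sc8 65 obs 331.95 [np.float64(329.64), np.float64(330.45), np.float64(331.29), np.float64(332.51)] [ 0  0  0  0  0  0 26 37 22  0  0  0  0]
sc8 55 obs 331.69 [np.float64(329.57), np.float64(330.37), np.float64(331.2), np.float64(332.42)] [ 0  0  0  0  0  2 37 38 13  0  0  0  0]
```

After correcting for the start bias, the latch is at about 1.55 rad, which is locked.

```bash
python3 -c "
from workcell import *
print(hand_in())"
```

```text
the job is handed in; nothing more can be done
None
```

The plate is home against the front stop, the latch is swung round behind it, and the job is handed in. I used about 15 s of the 64 s allowed. `hand_in()` gives no verdict, so what follows rests on my own checks.

- **Plate:** I felt its top at 54 mm above the bench, so it is about 42 mm tall. I dragged it home with readings of about 11 to 13 N, well under the 28 N limit. At the stop the fingers slid about 6 mm while the plate stayed put. In the last side and wrist pictures its corners match the predicted home position to within a few millimetres.
- **Latch:** I pinched the pin and swung it until the end stop pushed back with about 9 N. The final camera check first read about 1.53 rad, just short of the 1.571 rad end stop. Corrected for the offset that the start picture showed, it is about 1.55 rad. Both are beyond the required 1.45 rad.
- **Robot and bystanders:** The gripper is clear of everything. I did not measure the bystanders' final positions; none of the ones that show in the final pictures looked shifted, and the arm kept clear of them.

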